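# Close the four-post screw press on the mould

### The arm

A 7-joint arm with a two-finger parallel gripper is mounted at the origin on the work surface. World frame = base frame: x ahead of the robot, y to its left, z up, the work surface at z = 0. Lengths are in m, angles in degrees, forces in N, time in s.
With the tool pointing down it reaches from about 0.425 to 0.875 m from the base axis. Payload 9.9 kg.
Tool frame: the origin (TCP) lies between the finger pads; the fingertips stand 19 mm ahead of it and the grasp point (between the pads) is the TCP (tip_reach is the distance from the TCP to the fingertips, in m); y points along the fingers, x is the direction in which the jaws open and shut, and the axes are right-handed (so a half turn about y gives the same grasp; the last joint's range is limited). The gripper opens to 85 mm and grips with 20 to 120 N. Pads are 22 mm wide; open, the fingers measure 114 mm over their backs; the gripper's body (76 mm by 85 mm) begins 54 mm behind the grasp point. The pads swing forward as they close: fully open they stand 13 mm farther back than shut.
Start: joints at [-74.702, 32.985, 1.427, 82.34, -0.859, 64.687, -3.237], TCP at [0.232, 0.634, 0.25] pointing down, gripper open.
Joint ranges: [-157.87, 157.87], [-19.46, 123.44], [-87.15, 90], [11.01, 140.99], [-62.26, 242.26], [9.8, 113.94], [-161.44, 161.44]. Speed limits (degrees/s): [127.2, 127.2, 172.46, 172.46, 180, 180, 180].

### API

Orientations are given as a 3x3 rotation matrix whose columns are the frame's x, y, z axes.
In Python, from workcell import * gives the robot as it stands.
- The arm moves only by the shell command python3 -m inch 'ROWS' [OPENING] [FORCE]. ROWS is JSON, a list of rows, each an object of numbers: "tx", "ty", "tz": the shift along the tool's x, y, z in m; "twist": the turn about the tool's y in rad. In form: [{"tx": .., "ty": .., "tz": .., "twist": ..}, ...]. A call has exactly 8 rows; each row is the pose to reach, as a shift and turn from the pose commanded when the call began, along the tool's axes at that moment; what a row does not reach only later rows make up. A row lasts 1/12 s, in which the tool goes at most 41.7 mm and 7.16 degrees, less where a joint would pass 70% of its speed; a pose out of reach is approached as far as the arm can. A call with a gripper value outside its range is refused whole. OPENING is the closure, from 0 (fully open) to 1 (shut), set as the call begins (- or left out, the last holds). The fingers move at their own pace and stop on an object; FORCE is the grip in N (left out, the last holds). Time passes only in rows, so rows that repeat a pose let the fingers close, or fill a call up. It gives the time, the measured TCP pose, the force and the opening at its end, in the units of the state.
- state(): the state, without advancing time (a new reading comes with each control period).
- read_camera(name): name is "scene" or "top"; returns the picture (480x640x3 uint8, red, green, blue); there is no depth.
- camera_model(name): a dict with "fov_y" (degrees; the focal length in pixels is half the picture's height over the tangent of half this angle, whatever the lens; pixels are square), "cx", "cy" (the principal point, pixels), "xyz" and "attitude" of the camera in the world. Camera axes: x right, y up, looking along -z (the intrinsics and any distortion apply to the point x, -y, -z); pixel columns grow to the right and rows downward; lengths in m; the calibration is good to about 2 mm. A picture is of the moment at which its call begins. camera_model takes no time and is no camera call.
- hand_in(): hands the job in, once; it reports no verdict.
The state is a dict: "clock": time; "joints": joint angles; "qvel": joint speeds; "joint_efforts": joint torques, N m; "tcp_pos": TCP position; "tcp_rot": TCP orientation; "ft_force": force on the tool from outside, world axes, zero at the start; "ft_torque": the same for the moment, N m; "opening": finger opening in m.
Only numpy, scipy, OpenCV 4.12 (cv2) and the standard library are available. Lean on these libraries where they do the work, as an engineer would, in place of code of your own. Each camera call takes 0.05 s, during which the arm holds its last target. There are 200 camera calls.

### The job

Close the hand screw press on the two-part mould standing in it: with a fingertip, push the wheel on top of the press round clockwise (seen from above) by its arms until the platen has come down and bears firmly on the mould. Leave the mould where it lies and do not disturb the things standing around the press.

Things in the scene. Friction and masses are not known exactly. Their poses are not given: they have to be found in the camera images.
- press: fixed four-post bench screw press: base plate 220 x 170 mm (x, y), its top 28 mm up; brass posts of 20 mm at x +-80, y +-60 mm; top plate 215 x 165 mm, 178 to 200 mm above the bench, with a brass nut boss 72 mm wide up to 216 mm. Origin: under the centre of the base, on the bench; z up along the screw's axis. Its place and yaw differ each time
- wheel_hub (a point): centre of the rimless wheel on top of the press, on the screw's vertical axis, 270 to 274 mm above the bench at the start; it sinks with the screw by 12 mm per clockwise turn (1.91 mm per rad). The hub is 48 mm wide, from 22 mm below to 24 mm above this point. The frame turns with the wheel, z up; the four arms point along its +x, +y, -x and -y
- ball_end (a point): centre of the black 27 mm ball that ends one arm, 105 mm from the axis. The four arms are alike: level straight steel bars of 12 mm diameter, at right angles, centre lines at the hub point's height, 105 mm from the axis to the ball's centre. A closed gripper's tips go down between the arms from above and may follow one arm all the way round
- wheel (a joint): turn of the wheel in rad; grows clockwise seen from above, which lowers the platen. Starts at -0.9 to 0.9; the platen meets the mould at about 3.67. Turning it freely takes 3 to 5 N on an arm 80 mm from the axis; once the platen bears, the wheel stops dead, the force climbs steeply, and 8 to 12 N there makes it firm. It stays where it is left
- platen: moving steel pressing plate at the foot of the screw, 200 x 150 mm, guided on the posts. Its origin lies on the screw's axis, 95 mm below the plate's underside, and sinks with it: origin z near 0 at the start, about -0.007 m when the plate meets the mould
- mould: closed two-part aluminium mould, a block 110 x 80 x 60 mm of about 2 kg lying loose on the press's base under the platen, its top 88 mm above the bench. Origin: centre of its underside. It is to stay where it is
- spray_can: spray can of release agent, 52 mm wide, 155 mm tall, standing beside the press; origin under its centre. Leave alone
- beaker: glass beaker, 68 mm wide, 85 mm tall, beside the press; origin under its centre. Leave alone
- jar: white jar, 60 mm wide, 65 mm tall, behind the press; origin under its centre. Leave alone
- wrench: open-ended wrench lying on the mat in front to the right; origin under its middle. Leave alone
- brush: brush lying on the mat in front to the left; origin under its middle. Leave alone
- pin: headed steel ejector pin, 22 mm wide, 60 mm tall, standing in front of the press; origin under its centre. Leave alone
- collar: brass collar, 48 mm wide, 16 mm high, lying in front of the press; origin under its centre. Leave alone

How it is judged (in metres and radians):
On the way:
1. the platen has come down to bear firmly on the mould (contact force between platen and mould above 30 N), for 0.2 s.
At the end, for the whole second after the job is handed in: the platen bears on the mould with more than 30 N, the wheel is at rest, and the mould is within 8 mm of where it stood (contact force between platen and mould above 30 N and value of joint wheel above 3.5 rad and velocity of joint wheel between -0.05 and 0.05 rad/s and distance of mould from where it was at the start of the episode below 0.008 m); the robot touches nothing.
It fails at once if the mould shifted or lifted (more than 8 mm) (distance of mould from where it was at the start of the episode above 0.008 m).
It fails at once if one of the things standing about (spray can, beaker, jar, pin, collar, wrench, brush) was disturbed: moved more than 25 mm or knocked over (distance of any of spray_can, beaker, jar, wrench, brush, pin, collar from where it was at the start of the episode above 0.025 m or angle between any of spray_can, beaker, jar, pin, collar's own z axis and vertical above 0.5 rad).
It also fails if it takes over 54 s, if anything falls off the work surface, if the arm or the gripper's body presses on something with over 40 N, if the wrist force passes 120 N, or if a joint passes its speed limit or range.

## Working session

There is one attempt and no reset: what is moved stays moved. The work goes in short steps, Python scripts to look and compute and a shell command to move; the robot and the scene stay as the last step left them, time stands still between calls to the robot, and variables do not carry over. Pictures are saved under pics/ and viewed, about 8 in all and at most 12, crops included, and the job is handed in when it is done.

```bash
ls; mkdir -p pics
python3 - <<'E'
from workcell import *
import cv2
for n in("scene","top"):
    im=read_camera(n); cv2.imwrite(f"pics/{n}0.png",im[:,:,::-1]); print(n,camera_model(n))
s=state(); print(s)
E
```

```text
pics
scene {'fov_y': 54.72167935002426, 'cx': 319.4563463946554, 'cy': 239.95428497245857, 'xyz': array([0.52264194, 0.68860865, 1.02674737]), 'attitude': array([[-0.99887363,  0.04481787, -0.01558269],
       [-0.0450996 , -0.79467746,  0.60535424],
       [ 0.01474748,  0.60537516,  0.79580363]])}
top {'fov_y': 54.24542847173675, 'cx': 319.5279601025256, 'cy': 241.09004942692619, 'xyz': array([0.35097702, 0.02168355, 1.40685117]), 'attitude': array([[-2.84469234e-02,  9.87492547e-01, -1.55078180e-01],
       [-9.99595287e-01, -2.81311899e-02,  4.23057708e-03],
       [-1.84870395e-04,  1.55135765e-01,  9.87893142e-01]])}
{'clock': 0.1, 'joints': array([-74.7010122 ,  33.0269192 ,   1.42376223,  82.37987452,
        -0.86138829,  64.68545432,  -3.23708515]), 'qvel': array([-0.00286672, -0.0697152 , -0.06532278, -0.15669774, -0.02435482,
       -0.01279692,  0.03986245]), 'joint_efforts': array([ 6.91364781e-03, -7.67304611e+01,  2.25758359e+00, -2.86599845e+01,
        1.57092459e-02,  8.62395857e-03,  5.96582981e-05]), 'tcp_pos': array([0.23183346, 0.63355838, 0.24955049]), 'tcp_rot': array([[ 3.43647871e-01, -4.50217995e-04, -9.39098471e-01],
       [ 9.39097497e-01, -1.35297690e-03,  3.43648164e-01],
       [-1.42529513e-03, -9.99998983e-01, -4.21490405e-05]]), 'ft_force': array([ 0.39761242, -0.14757769, -0.45250874]), 'ft_torque': array([ 0.02160781, -0.02051985,  0.01883229]), 'opening': 0.08569917815699478}
```

View pics/scene0.png

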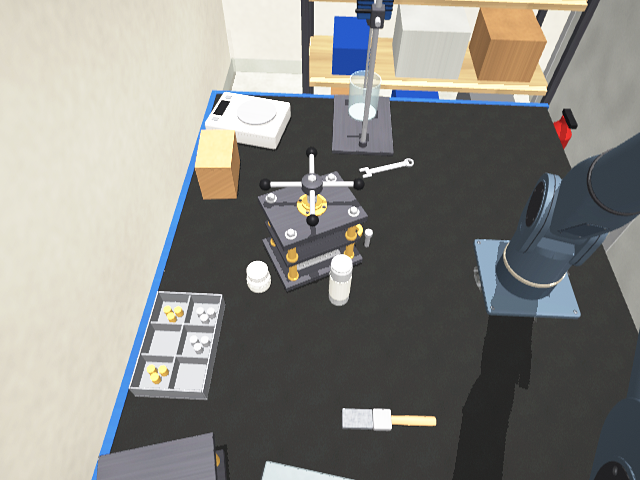

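View pics/top0.png

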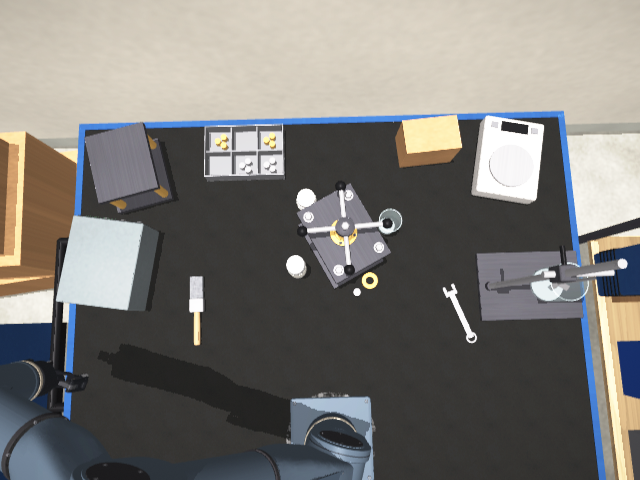

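The top view shows the hub near (345,228) and the balls near (340,186), (302,231), (349,270) and (388,223). The beaker is near (390,220), can (297,266), jar (306,198), pin (357,292) and collar (370,281). The scene view shows the hub near (312,184) and the balls near (312,152), (265,184), (313,220) and (359,184).

```bash
cat > h.py <<'E'
import numpy as np
from workcell import *
def ray(n,u,v):
    c=camera_model(n); f=240/np.tan(np.radians(c["fov_y"]/2))
    d=np.array([(u-c["cx"])/f,-(v-c["cy"])/f,-1]); return np.array(c["xyz"]),np.array(c["attitude"])@d
def onz(n,u,v,z):
    o,d=ray(n,u,v); return o+d*(z-o[2])/d[2]
E
python3 - <<'E'
from h import *
P={"top":[(345,227),(340,186),(302,231),(349,270),(388,223)],"scene":[(312,184),(312,152),(265,184),(313,220),(359,184)]}
for n in P:
    for i,p in enumerate(P[n]): print(n,p,onz(n,*p,0.272 if i else .296).round(3))
    q=np.array([onz(n,*p,.272) for p in P[n][1:]]); c=q.mean(0); print(c.round(4)); 
    for r in q-c: print(np.hypot(*r[:2]).round(4),np.degrees(np.arctan2(r[1],r[0])).round(1))
for nm,p,z in[("can",(297,260),.155),("beaker",(390,220),.085)]: print(nm,onz("top",*p,z).round(3))
E
python3 - <<'E'
import cv2
a=cv2.imread("pics/top0.png")[160:310,270:420]; b=cv2.imread("pics/scene0.png")[130:280,240:390]
cv2.imwrite("pics/crop.png",cv2.resize(cv2.hconcat([a,b]),(800,400),interpolation=cv2.INTER_CUBIC))
E
```

```text
top (345, 227) [ 0.558 -0.045  0.296]
top (340, 186) [ 0.667 -0.038  0.272]
top (302, 231) [0.555 0.059 0.272]
top (349, 270) [ 0.456 -0.053  0.272]
top (388, 223) [ 0.569 -0.153  0.272]
[ 0.562  -0.0463  0.272 ]
0.1052 4.4
0.1057 93.5
0.1061 -176.5
0.1073 -86.0
scene (312, 184) [ 0.56  -0.019  0.296]
scene (312, 152) [ 0.567 -0.148  0.272]
scene (265, 184) [ 0.667 -0.036  0.272]
scene (313, 220) [0.553 0.062 0.272]
scene (359, 184) [ 0.456 -0.049  0.272]
[ 0.5607 -0.0428  0.272 ]
0.1056 -86.5
0.1062 3.5
0.1054 93.9
0.1054 -176.7
can [0.498 0.078 0.155]
beaker [ 0.614 -0.188  0.085]
```

View pics/crop.png

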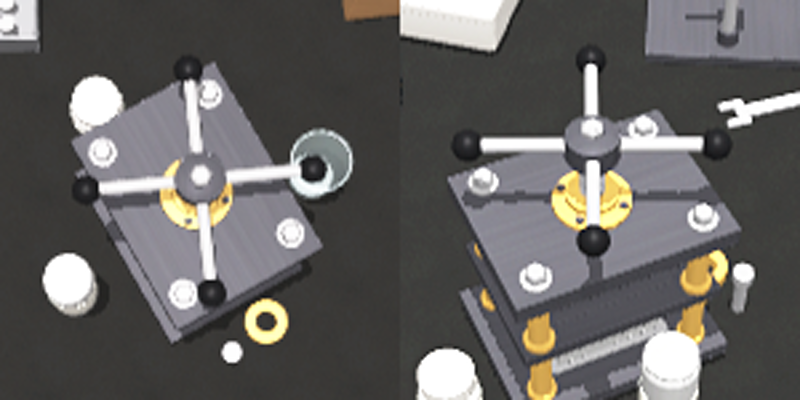

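Both views agree: hub axis is about (0.561, -0.044), arms at about 4°, 94°, 184° and 274°, and the ball radius 105–107 mm is close to the stated 105 mm. First I lift, close the gripper and twist so that tool x points to world +x and tool z to world +y.

```bash
python3 -m inch '[{"ty":-0.03,"twist":0.12},{"ty":-0.07,"twist":0.24},{"ty":-0.11,"twist":0.36},{"ty":-0.14,"twist":0.48},{"ty":-0.16,"twist":0.6},{"ty":-0.17,"twist":0.72},{"ty":-0.17,"twist":0.84},{"ty":-0.17,"twist":0.96}]' 1 40; python3 -m inch '[{"twist":0.1},{"twist":0.2},{"twist":0.26},{"twist":0.26},{"twist":0.26},{"twist":0.26},{"twist":0.26},{"twist":0.26}]'; python3 -c "
from h import *
s=state();print(s['tcp_pos'],s['tcp_rot'].round(3),s['joints'].round(1))"
```

```text
[0.23183346 0.63355838 0.24955049] [[ 0.344 -0.    -0.939]
 [ 0.939 -0.001  0.344]
 [-0.001 -1.    -0.   ]] [-74.7  33.    1.4  82.4  -0.9  64.7  -3.2]invalid input at $[0]: expected keys tx, ty, tz, twist
invalid input at $[0]: expected keys tx, ty, tz, twist
```

All keys are required, so I'm repeating the move with them filled in.

```bash
python3 -m inch '[{"tx":0,"ty":-0.03,"tz":0,"twist":0.12},{"tx":0,"ty":-0.07,"tz":0,"twist":0.24},{"tx":0,"ty":-0.11,"tz":0,"twist":0.36},{"tx":0,"ty":-0.14,"tz":0,"twist":0.48},{"tx":0,"ty":-0.16,"tz":0,"twist":0.6},{"tx":0,"ty":-0.17,"tz":0,"twist":0.72},{"tx":0,"ty":-0.17,"tz":0,"twist":0.84},{"tx":0,"ty":-0.17,"tz":0,"twist":0.96}]' 1 40; python3 -m inch '[{"tx":0,"ty":0,"tz":0,"twist":0.1},{"tx":0,"ty":0,"tz":0,"twist":0.2},{"tx":0,"ty":0,"tz":0,"twist":0.26},{"tx":0,"ty":0,"tz":0,"twist":0.26},{"tx":0,"ty":0,"tz":0,"twist":0.26},{"tx":0,"ty":0,"tz":0,"twist":0.26},{"tx":0,"ty":0,"tz":0,"twist":0.26},{"tx":0,"ty":0,"tz":0,"twist":0.26}]'; python3 -c "
from h import *
s=state();print(s['tcp_pos'],s['tcp_rot'].round(3),s['joints'].round(1))"
```

```text
clock: 0.77
tcp_pos: [0.232, 0.634, 0.4209]
tcp_rot: [[0.968, 0.0, -0.251], [0.251, 0.001, 0.968], [0.001, -1.0, 0.001]]
ft_force: [-0.4, 0.4, -0.0]
opening: 0.0001
clock: 1.43
tcp_pos: [0.232, 0.6338, 0.4202]
tcp_rot: [[1.0, -0.0, -0.001], [0.001, -0.0, 1.0], [-0.0, -1.0, -0.0]]
ft_force: [-0.2, -0.2, 0.1]
opening: 0.0
[0.2320454  0.63383791 0.42023239] [[ 1.    -0.    -0.001]
 [ 0.001 -0.     1.   ]
 [-0.    -1.    -0.   ]] [-83.9  29.8  19.6  64.5  -9.6  87.2 -66.2]
```

```bash
python3 -m inch '[{"tx":0.0145,"ty":0,"tz":-0.033,"twist":0},{"tx":0.029,"ty":0,"tz":-0.066,"twist":0},{"tx":0.0435,"ty":0,"tz":-0.099,"twist":0},{"tx":0.058,"ty":0,"tz":-0.132,"twist":0},{"tx":0.0725,"ty":0,"tz":-0.165,"twist":0},{"tx":0.087,"ty":0,"tz":-0.198,"twist":0},{"tx":0.1015,"ty":0,"tz":-0.231,"twist":0},{"tx":0.116,"ty":0,"tz":-0.264,"twist":0}]'; python3 -m inch '[{"tx":0.0145,"ty":0,"tz":-0.033,"twist":0},{"tx":0.029,"ty":0,"tz":-0.066,"twist":0},{"tx":0.0435,"ty":0,"tz":-0.099,"twist":0},{"tx":0.058,"ty":0,"tz":-0.132,"twist":0},{"tx":0.0725,"ty":0,"tz":-0.165,"twist":0},{"tx":0.087,"ty":0,"tz":-0.198,"twist":0},{"tx":0.1015,"ty":0,"tz":-0.231,"twist":0},{"tx":0.116,"ty":0,"tz":-0.264,"twist":0}]'; python3 -m inch '[{"tx":0.014,"ty":0,"tz":-0.033,"twist":0},{"tx":0.027,"ty":0,"tz":-0.066,"twist":0},{"tx":0.041,"ty":0,"tz":-0.101,"twist":0},{"tx":0.041,"ty":0,"tz":-0.101,"twist":0},{"tx":0.041,"ty":0,"tz":-0.101,"twist":0},{"tx":0.041,"ty":0,"tz":-0.101,"twist":0},{"tx":0.041,"ty":0,"tz":-0.101,"twist":0},{"tx":0.041,"ty":0,"tz":-0.101,"twist":0}]'
```

```text
clock: 2.1
tcp_pos: [0.3484, 0.3681, 0.4205]
tcp_rot: [[1.0, 0.0, -0.001], [0.001, 0.001, 1.0], [0.0, -1.0, 0.001]]
ft_force: [1.6, 0.2, 0.6]
opening: 0.0001
clock: 2.77
tcp_pos: [0.4643, 0.1041, 0.4207]
tcp_rot: [[1.0, 0.001, -0.001], [0.001, 0.001, 1.0], [0.001, -1.0, 0.001]]
ft_force: [1.3, 1.0, -0.2]
opening: -0.0
clock: 3.43
tcp_pos: [0.5048, 0.0063, 0.4203]
tcp_rot: [[1.0, -0.0, -0.003], [0.003, 0.001, 1.0], [-0.0, -1.0, 0.001]]
ft_force: [-0.4, -0.7, 0.7]
opening: -0.0001
```

```bash
python3 -m inch '[{"tx":0,"ty":0.02,"tz":0,"twist":0},{"tx":0,"ty":0.045,"tz":0,"twist":0},{"tx":0,"ty":0.07,"tz":0,"twist":0},{"tx":0,"ty":0.095,"tz":0,"twist":0},{"tx":0,"ty":0.12,"tz":0,"twist":0},{"tx":0,"ty":0.14,"tz":0,"twist":0},{"tx":0,"ty":0.15,"tz":0,"twist":0},{"tx":0,"ty":0.158,"tz":0,"twist":0}]'
python3 - <<'E'
import cv2
from h import *
a=read_camera("top")[130:310,260:440,::-1]; b=read_camera("scene")[100:280,220:400,::-1]
cv2.imwrite("pics/c2.png",cv2.resize(cv2.hconcat([a,b]),(800,400),interpolation=cv2.INTER_CUBIC))
s=state();print(s['tcp_pos'],s['ft_force'],s['joints'].round(1))
E
```

```text
clock: 4.1
tcp_pos: [0.5046, 0.0058, 0.2615]
tcp_rot: [[1.0, -0.001, -0.002], [0.002, -0.0, 1.0], [-0.001, -1.0, -0.0]]
ft_force: [-0.1, 0.2, 0.7]
opening: 0.0
[0.50475677 0.00543883 0.26188895] [0.09508005 0.22987955 0.31206839] [-30.9  20.8  34.8 107.4 -14.1  56.2  10.2]
```

View pics/c2.png

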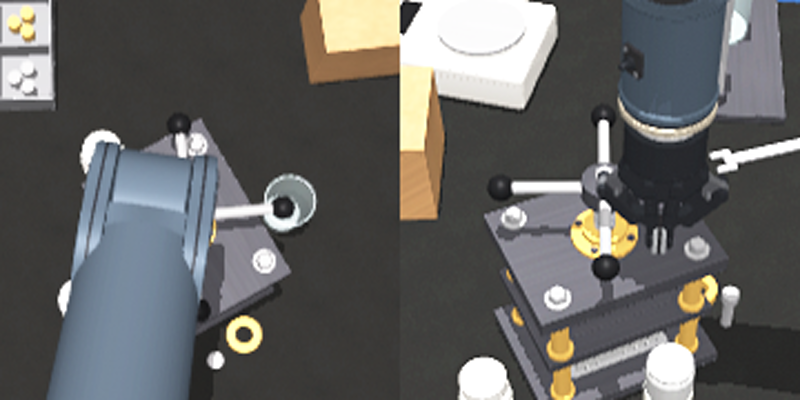

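The tip is between the +y and -x arms with no contact (about 0.3 N). The bolt pattern gives a press yaw of about 30°, so the wheel starts near 0.46 rad and should stop after about 184° more, with the tip near -75°. Next I compute the circle offsets.

Run:
```python
from h import *
r=.075;a=138.8
for st in [30]*6+[15]*3:
    t=np.radians(a-st*np.arange(1,9)/8); t0=np.radians(a)
    print(a,a-st,*[f"({r*(np.cos(x)-np.cos(t0)):.4f},{r*(np.sin(x)-np.sin(t0)):.4f})" for x in t]); a-=st
```

```text
138.8 108.80000000000001 (0.0034,0.0036) (0.0069,0.0069) (0.0107,0.0101) (0.0147,0.0129) (0.0189,0.0155) (0.0232,0.0178) (0.0277,0.0199) (0.0323,0.0216)
108.80000000000001 78.80000000000001 (0.0047,0.0014) (0.0095,0.0025) (0.0143,0.0034) (0.0192,0.0038) (0.0241,0.0040) (0.0290,0.0038) (0.0339,0.0034) (0.0387,0.0026)
78.80000000000001 48.80000000000001 (0.0048,-0.0011) (0.0095,-0.0025) (0.0141,-0.0043) (0.0185,-0.0063) (0.0229,-0.0086) (0.0270,-0.0112) (0.0310,-0.0140) (0.0348,-0.0171)
48.80000000000001 18.80000000000001 (0.0036,-0.0034) (0.0069,-0.0069) (0.0101,-0.0107) (0.0129,-0.0147) (0.0155,-0.0189) (0.0178,-0.0232) (0.0199,-0.0277) (0.0216,-0.0323)
18.80000000000001 -11.199999999999989 (0.0014,-0.0047) (0.0025,-0.0095) (0.0034,-0.0143) (0.0038,-0.0192) (0.0040,-0.0241) (0.0038,-0.0290) (0.0034,-0.0339) (0.0026,-0.0387)
-11.199999999999989 -41.19999999999999 (-0.0011,-0.0048) (-0.0025,-0.0095) (-0.0043,-0.0141) (-0.0063,-0.0185) (-0.0086,-0.0229) (-0.0112,-0.0270) (-0.0140,-0.0310) (-0.0171,-0.0348)
-41.19999999999999 -56.19999999999999 (-0.0016,-0.0018) (-0.0034,-0.0036) (-0.0051,-0.0053) (-0.0069,-0.0069) (-0.0088,-0.0085) (-0.0107,-0.0101) (-0.0127,-0.0115) (-0.0147,-0.0129)
-56.19999999999999 -71.19999999999999 (-0.0021,-0.0013) (-0.0042,-0.0026) (-0.0063,-0.0038) (-0.0085,-0.0049) (-0.0107,-0.0060) (-0.0130,-0.0069) (-0.0152,-0.0078) (-0.0176,-0.0087)
-71.19999999999999 -86.19999999999999 (-0.0023,-0.0008) (-0.0047,-0.0014) (-0.0071,-0.0020) (-0.0095,-0.0025) (-0.0119,-0.0030) (-0.0143,-0.0034) (-0.0168,-0.0036) (-0.0192,-0.0038)
```

```bash
python3 -m inch '[{"tx":0.0034,"ty":0,"tz":0.0036,"twist":0},{"tx":0.007,"ty":0,"tz":0.007,"twist":0},{"tx":0.0107,"ty":0,"tz":0.01,"twist":0},{"tx":0.0147,"ty":0,"tz":0.013,"twist":0},{"tx":0.019,"ty":0,"tz":0.0155,"twist":0},{"tx":0.0232,"ty":0,"tz":0.0178,"twist":0},{"tx":0.0277,"ty":0,"tz":0.02,"twist":0},{"tx":0.0323,"ty":0,"tz":0.0216,"twist":0}]'; python3 -m inch '[{"tx":0.0047,"ty":0,"tz":0.0014,"twist":0},{"tx":0.0095,"ty":0,"tz":0.0025,"twist":0},{"tx":0.0143,"ty":0,"tz":0.0034,"twist":0},{"tx":0.0192,"ty":0,"tz":0.0038,"twist":0},{"tx":0.0241,"ty":0,"tz":0.004,"twist":0},{"tx":0.029,"ty":0,"tz":0.0038,"twist":0},{"tx":0.0339,"ty":0,"tz":0.0034,"twist":0},{"tx":0.0387,"ty":0,"tz":0.0026,"twist":0}]'
```

```text
clock: 4.87
tcp_pos: [0.5376, 0.0267, 0.2623]
tcp_rot: [[1.0, -0.0, -0.0], [0.0, -0.0, 1.0], [-0.0, -1.0, -0.0]]
ft_force: [-4.6, -4.1, 1.3]
opening: -0.0004
clock: 5.53
tcp_pos: [0.5751, 0.0289, 0.2616]
tcp_rot: [[1.0, -0.003, 0.001], [-0.001, -0.0, 1.0], [-0.003, -1.0, -0.0]]
ft_force: [-4.9, -0.8, -0.2]
opening: 0.0004
```

Contact is made and the force is about 5 N, consistent with free turning. I carry on round.

```bash
python3 -m inch '[{"tx":0.0048,"ty":0,"tz":-0.0011,"twist":0},{"tx":0.0095,"ty":0,"tz":-0.0025,"twist":0},{"tx":0.0141,"ty":0,"tz":-0.0043,"twist":0},{"tx":0.0185,"ty":0,"tz":-0.0063,"twist":0},{"tx":0.0229,"ty":0,"tz":-0.0086,"twist":0},{"tx":0.027,"ty":0,"tz":-0.0112,"twist":0},{"tx":0.031,"ty":0,"tz":-0.014,"twist":0},{"tx":0.0348,"ty":0,"tz":-0.0171,"twist":0}]'; python3 -m inch '[{"tx":0.0036,"ty":0,"tz":-0.0034,"twist":0},{"tx":0.0069,"ty":0,"tz":-0.0069,"twist":0},{"tx":0.0101,"ty":0,"tz":-0.0107,"twist":0},{"tx":0.0129,"ty":0,"tz":-0.0147,"twist":0},{"tx":0.0155,"ty":0,"tz":-0.0189,"twist":0},{"tx":0.0178,"ty":0,"tz":-0.0232,"twist":0},{"tx":0.0199,"ty":0,"tz":-0.0277,"twist":0},{"tx":0.0216,"ty":0,"tz":-0.0323,"twist":0}]'
```

```text
clock: 6.2
tcp_pos: [0.6111, 0.0121, 0.2621]
tcp_rot: [[1.0, -0.0, -0.0], [0.0, 0.0, 1.0], [-0.0, -1.0, 0.0]]
ft_force: [-4.3, 1.7, -0.9]
opening: 0.0001
clock: 6.87
tcp_pos: [0.6328, -0.0205, 0.2623]
tcp_rot: [[1.0, 0.0, -0.0], [0.0, 0.0, 1.0], [0.0, -1.0, 0.0]]
ft_force: [-3.7, 3.9, -0.7]
opening: 0.0002
```

```bash
python3 -m inch '[{"tx":0.0014,"ty":0,"tz":-0.0047,"twist":0},{"tx":0.0025,"ty":0,"tz":-0.0095,"twist":0},{"tx":0.0034,"ty":0,"tz":-0.0143,"twist":0},{"tx":0.0038,"ty":0,"tz":-0.0192,"twist":0},{"tx":0.004,"ty":0,"tz":-0.0241,"twist":0},{"tx":0.0038,"ty":0,"tz":-0.029,"twist":0},{"tx":0.0034,"ty":0,"tz":-0.0339,"twist":0},{"tx":0.0026,"ty":0,"tz":-0.0387,"twist":0}]'
python3 - <<'E'
import cv2
from h import *
a=read_camera("top")[130:310,260:440,::-1]; b=read_camera("scene")[100:280,220:400,::-1]
cv2.imwrite("pics/c3.png",cv2.resize(cv2.hconcat([a,b]),(800,400),interpolation=cv2.INTER_CUBIC))
s=state();print(s['tcp_pos'],s['ft_force'],s['joints'].round(1))
E
```

```text
clock: 7.53
tcp_pos: [0.6357, -0.059, 0.2626]
tcp_rot: [[1.0, 0.002, -0.001], [0.001, 0.0, 1.0], [0.002, -1.0, 0.0]]
ft_force: [-0.9, 5.5, 0.4]
opening: 0.0001
[ 0.63549981 -0.06048451  0.26283195] [-0.20263358  1.10731053  0.03540943] [-17.8  32.4  32.3  88.1 -18.4  64.7  18.3]
```

View pics/c3.png

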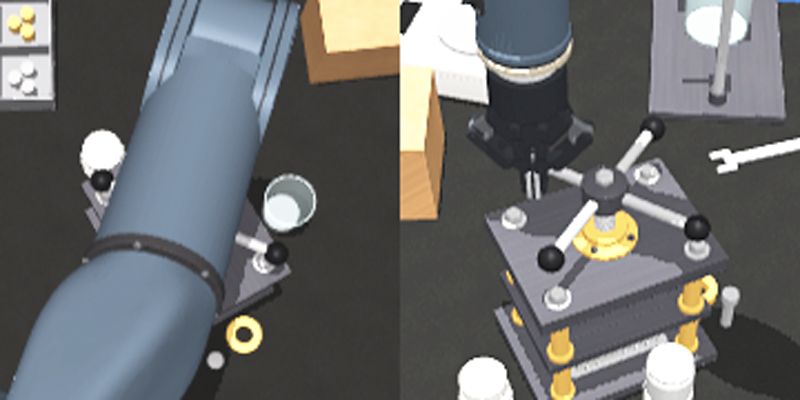

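The wheel has turned about 120° clockwise and the tip is still behind the same arm. Everything around the press stands as it did. I continue.

```bash
python3 -m inch '[{"tx":-0.0011,"ty":0,"tz":-0.0048,"twist":0},{"tx":-0.0025,"ty":0,"tz":-0.0095,"twist":0},{"tx":-0.0043,"ty":0,"tz":-0.0141,"twist":0},{"tx":-0.0063,"ty":0,"tz":-0.0185,"twist":0},{"tx":-0.0086,"ty":0,"tz":-0.0229,"twist":0},{"tx":-0.0112,"ty":0,"tz":-0.027,"twist":0},{"tx":-0.014,"ty":0,"tz":-0.031,"twist":0},{"tx":-0.0171,"ty":0,"tz":-0.0348,"twist":0}]'; python3 -m inch '[{"tx":-0.0016,"ty":0,"tz":-0.0018,"twist":0},{"tx":-0.0034,"ty":0,"tz":-0.0036,"twist":0},{"tx":-0.0051,"ty":0,"tz":-0.0053,"twist":0},{"tx":-0.0069,"ty":0,"tz":-0.0069,"twist":0},{"tx":-0.0088,"ty":0,"tz":-0.0085,"twist":0},{"tx":-0.0107,"ty":0,"tz":-0.0101,"twist":0},{"tx":-0.0127,"ty":0,"tz":-0.0115,"twist":0},{"tx":-0.0147,"ty":0,"tz":-0.0129,"twist":0}]'
```

```text
clock: 8.3
tcp_pos: [0.6188, -0.0933, 0.2626]
tcp_rot: [[1.0, 0.002, -0.001], [0.001, 0.001, 1.0], [0.002, -1.0, 0.001]]
ft_force: [0.4, 5.5, -0.9]
opening: -0.0
clock: 8.97
tcp_pos: [0.6031, -0.1069, 0.2623]
tcp_rot: [[1.0, 0.0, 0.0], [-0.0, -0.0, 1.0], [0.0, -1.0, -0.0]]
ft_force: [2.8, 3.4, -0.8]
opening: -0.0003
```

```bash
python3 -m inch '[{"tx":-0.001,"ty":0,"tz":-0.0007,"twist":0},{"tx":-0.0021,"ty":0,"tz":-0.0013,"twist":0},{"tx":-0.0032,"ty":0,"tz":-0.002,"twist":0},{"tx":-0.0042,"ty":0,"tz":-0.0026,"twist":0},{"tx":-0.0053,"ty":0,"tz":-0.0032,"twist":0},{"tx":-0.0063,"ty":0,"tz":-0.0038,"twist":0},{"tx":-0.0074,"ty":0,"tz":-0.0044,"twist":0},{"tx":-0.0085,"ty":0,"tz":-0.0049,"twist":0}]'
```

```text
clock: 9.63
tcp_pos: [0.5946, -0.1117, 0.2623]
tcp_rot: [[1.0, 0.0, 0.0], [-0.0, -0.0, 1.0], [0.0, -1.0, -0.0]]
ft_force: [2.6, 2.0, 0.5]
opening: 0.0002
```

```bash
python3 -m inch '[{"tx":-0.0011,"ty":0,"tz":-0.0005,"twist":0},{"tx":-0.0022,"ty":0,"tz":-0.001,"twist":0},{"tx":-0.0033,"ty":0,"tz":-0.0015,"twist":0},{"tx":-0.0045,"ty":0,"tz":-0.002,"twist":0},{"tx":-0.0056,"ty":0,"tz":-0.0024,"twist":0},{"tx":-0.0067,"ty":0,"tz":-0.0029,"twist":0},{"tx":-0.0079,"ty":0,"tz":-0.0033,"twist":0},{"tx":-0.009,"ty":0,"tz":-0.0037,"twist":0}]'
```

```text
clock: 10.3
tcp_pos: [0.5855, -0.1154, 0.2623]
tcp_rot: [[1.0, 0.0, 0.0], [-0.0, -0.0, 1.0], [0.0, -1.0, -0.0]]
ft_force: [2.4, 2.0, -0.5]
opening: 0.0004
```

```bash
python3 -m inch '[{"tx":-0.0012,"ty":0,"tz":-0.0004,"twist":0},{"tx":-0.0023,"ty":0,"tz":-0.0008,"twist":0},{"tx":-0.0035,"ty":0,"tz":-0.0011,"twist":0},{"tx":-0.0047,"ty":0,"tz":-0.0014,"twist":0},{"tx":-0.0059,"ty":0,"tz":-0.0017,"twist":0},{"tx":-0.0071,"ty":0,"tz":-0.002,"twist":0},{"tx":-0.0083,"ty":0,"tz":-0.0023,"twist":0},{"tx":-0.0095,"ty":0,"tz":-0.0025,"twist":0}]'
```

```text
clock: 10.97
tcp_pos: [0.5761, -0.1179, 0.2623]
tcp_rot: [[1.0, 0.0, 0.0], [-0.0, -0.0, 1.0], [0.0, -1.0, -0.0]]
ft_force: [1.9, 2.3, -0.2]
opening: 0.0
```

```bash
python3 -m inch '[{"tx":-0.0006,"ty":0,"tz":-0.0001,"twist":0},{"tx":-0.0012,"ty":0,"tz":-0.0002,"twist":0},{"tx":-0.0018,"ty":0,"tz":-0.0003,"twist":0},{"tx":-0.0024,"ty":0,"tz":-0.0004,"twist":0},{"tx":-0.003,"ty":0,"tz":-0.0005,"twist":0},{"tx":-0.0036,"ty":0,"tz":-0.0006,"twist":0},{"tx":-0.0042,"ty":0,"tz":-0.0007,"twist":0},{"tx":-0.0048,"ty":0,"tz":-0.0008,"twist":0}]'
```

```text
clock: 11.63
tcp_pos: [0.5713, -0.1186, 0.2623]
tcp_rot: [[1.0, 0.0, -0.0], [0.0, -0.0, 1.0], [0.0, -1.0, -0.0]]
ft_force: [2.3, 1.6, -0.8]
opening: 0.0
```

```bash
python3 -m inch '[{"tx":-0.0006,"ty":0,"tz":-0.0001,"twist":0},{"tx":-0.0012,"ty":0,"tz":-0.0001,"twist":0},{"tx":-0.0018,"ty":0,"tz":-0.0002,"twist":0},{"tx":-0.0024,"ty":0,"tz":-0.0002,"twist":0},{"tx":-0.003,"ty":0,"tz":-0.0003,"twist":0},{"tx":-0.0036,"ty":0,"tz":-0.0003,"twist":0},{"tx":-0.0042,"ty":0,"tz":-0.0003,"twist":0},{"tx":-0.0048,"ty":0,"tz":-0.0003,"twist":0}]'
python3 - <<'E'
import cv2
from h import *
a=read_camera("top")[130:310,260:440,::-1]; b=read_camera("scene")[100:280,220:400,::-1]
cv2.imwrite("pics/c4.png",cv2.resize(cv2.hconcat([a,b]),(800,400),interpolation=cv2.INTER_CUBIC))
E
```

```text
clock: 12.3
tcp_pos: [0.5665, -0.1189, 0.2623]
tcp_rot: [[1.0, 0.0, 0.0], [-0.0, -0.0, 1.0], [0.0, -1.0, -0.0]]
ft_force: [3.5, 1.4, -0.4]
opening: -0.0001
```

View pics/c4.png

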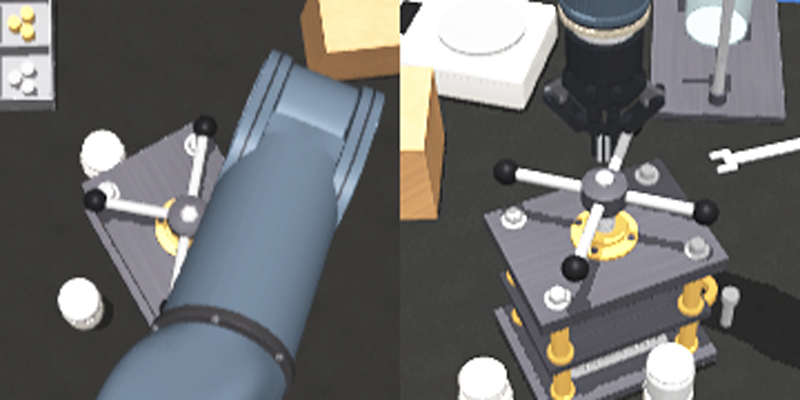

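The pushed arm is at about -101°, so the wheel has turned about 195° and the force is still that of free running (about 4 N). The platen should meet the mould soon. I keep on in small steps.

```bash
python3 -m inch '[{"tx":-0.0007,"ty":0,"tz":0,"twist":0},{"tx":-0.0014,"ty":0,"tz":-0.0001,"twist":0},{"tx":-0.0021,"ty":0,"tz":-0.0001,"twist":0},{"tx":-0.0028,"ty":0,"tz":-0.0001,"twist":0},{"tx":-0.0035,"ty":0,"tz":-0.0002,"twist":0},{"tx":-0.0042,"ty":0,"tz":-0.0002,"twist":0},{"tx":-0.0049,"ty":0,"tz":-0.0002,"twist":0},{"tx":-0.0056,"ty":0,"tz":-0.0002,"twist":0}]'
```

```text
clock: 13.07
tcp_pos: [0.5609, -0.1192, 0.2623]
tcp_rot: [[1.0, 0.0, 0.0], [-0.0, -0.0, 1.0], [0.0, -1.0, -0.0]]
ft_force: [3.2, 1.1, -0.7]
opening: -0.0001
```

Run:
```python
from h import *
r=.075;a=-90
for st in [5]*8:
    t=np.radians(a-st*np.arange(1,9)/8); t0=np.radians(a)
    print(a,a-st,*[f"({r*(np.cos(x)-np.cos(t0)):.4f},{r*(np.sin(x)-np.sin(t0)):.4f})" for x in t]); a-=st
```

```text
-90 -95 (-0.0008,0.0000) (-0.0016,0.0000) (-0.0025,0.0000) (-0.0033,0.0001) (-0.0041,0.0001) (-0.0049,0.0002) (-0.0057,0.0002) (-0.0065,0.0003)
-95 -100 (-0.0008,0.0001) (-0.0016,0.0002) (-0.0024,0.0003) (-0.0033,0.0004) (-0.0041,0.0005) (-0.0049,0.0006) (-0.0057,0.0007) (-0.0065,0.0009)
-100 -105 (-0.0008,0.0001) (-0.0016,0.0003) (-0.0024,0.0005) (-0.0032,0.0006) (-0.0040,0.0008) (-0.0048,0.0010) (-0.0056,0.0012) (-0.0064,0.0014)
-105 -110 (-0.0008,0.0002) (-0.0016,0.0004) (-0.0024,0.0007) (-0.0031,0.0009) (-0.0039,0.0012) (-0.0047,0.0014) (-0.0055,0.0017) (-0.0062,0.0020)
-110 -115 (-0.0008,0.0003) (-0.0015,0.0006) (-0.0023,0.0009) (-0.0030,0.0012) (-0.0038,0.0015) (-0.0046,0.0018) (-0.0053,0.0022) (-0.0060,0.0025)
-115 -120 (-0.0007,0.0003) (-0.0015,0.0007) (-0.0022,0.0011) (-0.0029,0.0014) (-0.0037,0.0018) (-0.0044,0.0022) (-0.0051,0.0026) (-0.0058,0.0030)
-120 -125 (-0.0007,0.0004) (-0.0014,0.0008) (-0.0021,0.0013) (-0.0028,0.0017) (-0.0035,0.0021) (-0.0042,0.0026) (-0.0048,0.0030) (-0.0055,0.0035)
-125 -130 (-0.0007,0.0005) (-0.0013,0.0010) (-0.0020,0.0014) (-0.0026,0.0019) (-0.0033,0.0024) (-0.0039,0.0029) (-0.0046,0.0035) (-0.0052,0.0040)
```

```bash
python3 -m inch '[{"tx":-0.0008,"ty":0,"tz":0,"twist":0},{"tx":-0.0016,"ty":0,"tz":0,"twist":0},{"tx":-0.0025,"ty":0,"tz":0,"twist":0},{"tx":-0.0033,"ty":0,"tz":0.0001,"twist":0},{"tx":-0.0041,"ty":0,"tz":0.0001,"twist":0},{"tx":-0.0049,"ty":0,"tz":0.0002,"twist":0},{"tx":-0.0057,"ty":0,"tz":0.0002,"twist":0},{"tx":-0.0065,"ty":0,"tz":0.0003,"twist":0}]'
```

```text
clock: 13.73
tcp_pos: [0.5544, -0.1189, 0.2623]
tcp_rot: [[1.0, 0.0, 0.0], [-0.0, -0.0, 1.0], [0.0, -1.0, -0.0]]
ft_force: [4.2, 1.2, -0.2]
opening: 0.0001
```

```bash
python3 -m inch '[{"tx":-0.0008,"ty":0,"tz":0.0001,"twist":0},{"tx":-0.0016,"ty":0,"tz":0.0002,"twist":0},{"tx":-0.0024,"ty":0,"tz":0.0003,"twist":0},{"tx":-0.0033,"ty":0,"tz":0.0004,"twist":0},{"tx":-0.0041,"ty":0,"tz":0.0005,"twist":0},{"tx":-0.0049,"ty":0,"tz":0.0006,"twist":0},{"tx":-0.0057,"ty":0,"tz":0.0007,"twist":0},{"tx":-0.0065,"ty":0,"tz":0.0009,"twist":0}]'
```

```text
clock: 14.4
tcp_pos: [0.5479, -0.1179, 0.2623]
tcp_rot: [[1.0, -0.0, 0.0], [-0.0, -0.0, 1.0], [-0.0, -1.0, -0.0]]
ft_force: [3.4, 0.3, -0.5]
opening: 0.0002
```

```bash
python3 -m inch '[{"tx":-0.0008,"ty":0,"tz":0.0001,"twist":0},{"tx":-0.0016,"ty":0,"tz":0.0003,"twist":0},{"tx":-0.0024,"ty":0,"tz":0.0005,"twist":0},{"tx":-0.0032,"ty":0,"tz":0.0006,"twist":0},{"tx":-0.004,"ty":0,"tz":0.0008,"twist":0},{"tx":-0.0048,"ty":0,"tz":0.001,"twist":0},{"tx":-0.0056,"ty":0,"tz":0.0012,"twist":0},{"tx":-0.0064,"ty":0,"tz":0.0014,"twist":0}]'
```

```text
clock: 15.07
tcp_pos: [0.5415, -0.1165, 0.2623]
tcp_rot: [[1.0, -0.0, 0.0], [-0.0, -0.0, 1.0], [-0.0, -1.0, -0.0]]
ft_force: [3.5, 0.3, -1.3]
opening: 0.0001
```

```bash
python3 -m inch '[{"tx":-0.0008,"ty":0,"tz":0.0002,"twist":0},{"tx":-0.0016,"ty":0,"tz":0.0004,"twist":0},{"tx":-0.0024,"ty":0,"tz":0.0007,"twist":0},{"tx":-0.0031,"ty":0,"tz":0.0009,"twist":0},{"tx":-0.0039,"ty":0,"tz":0.0012,"twist":0},{"tx":-0.0047,"ty":0,"tz":0.0014,"twist":0},{"tx":-0.0055,"ty":0,"tz":0.0017,"twist":0},{"tx":-0.0062,"ty":0,"tz":0.002,"twist":0}]'
python3 - <<'E'
import cv2
from h import *
a=read_camera("top")[130:310,260:440,::-1]; b=read_camera("scene")[130:310,220:400,::-1]
cv2.imwrite("pics/c5.png",cv2.resize(cv2.hconcat([a,b]),(800,400),interpolation=cv2.INTER_CUBIC))
E
```

```text
clock: 15.73
tcp_pos: [0.5352, -0.1145, 0.2623]
tcp_rot: [[1.0, -0.0, 0.0], [-0.0, -0.0, 1.0], [-0.0, -1.0, -0.0]]
ft_force: [3.2, -0.5, -0.3]
opening: 0.0
```

View pics/c5.png

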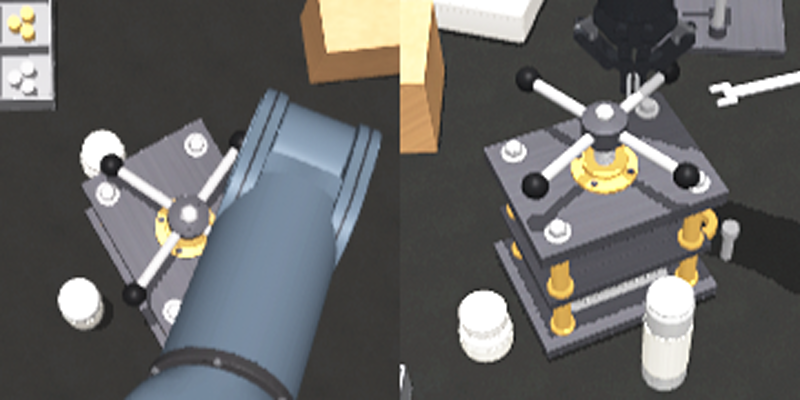

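The pushed arm is now near -125° (219° turned). The wheel still runs freely and nothing around the press has moved. I continue within the possible 262°.

```bash
python3 -m inch '[{"tx":-0.0008,"ty":0,"tz":0.0003,"twist":0},{"tx":-0.0015,"ty":0,"tz":0.0006,"twist":0},{"tx":-0.0023,"ty":0,"tz":0.0009,"twist":0},{"tx":-0.003,"ty":0,"tz":0.0012,"twist":0},{"tx":-0.0038,"ty":0,"tz":0.0015,"twist":0},{"tx":-0.0046,"ty":0,"tz":0.0018,"twist":0},{"tx":-0.0053,"ty":0,"tz":0.0022,"twist":0},{"tx":-0.006,"ty":0,"tz":0.0025,"twist":0}]'
```

```text
clock: 16.5
tcp_pos: [0.5293, -0.112, 0.2623]
tcp_rot: [[1.0, 0.0, 0.0], [-0.0, -0.0, 1.0], [0.0, -1.0, -0.0]]
ft_force: [2.5, -0.3, -0.7]
opening: 0.0001
```

```bash
python3 -m inch '[{"tx":-0.0007,"ty":0,"tz":0.0003,"twist":0},{"tx":-0.0015,"ty":0,"tz":0.0007,"twist":0},{"tx":-0.0022,"ty":0,"tz":0.0011,"twist":0},{"tx":-0.0029,"ty":0,"tz":0.0014,"twist":0},{"tx":-0.0037,"ty":0,"tz":0.0018,"twist":0},{"tx":-0.0044,"ty":0,"tz":0.0022,"twist":0},{"tx":-0.0051,"ty":0,"tz":0.0026,"twist":0},{"tx":-0.0058,"ty":0,"tz":0.003,"twist":0}]'
```

```text
clock: 17.17
tcp_pos: [0.5235, -0.109, 0.2623]
tcp_rot: [[1.0, 0.0, 0.0], [-0.0, -0.0, 1.0], [0.0, -1.0, -0.0]]
ft_force: [3.4, -0.6, -0.8]
opening: 0.0004
```

```bash
python3 -m inch '[{"tx":-0.0007,"ty":0,"tz":0.0004,"twist":0},{"tx":-0.0014,"ty":0,"tz":0.0008,"twist":0},{"tx":-0.0021,"ty":0,"tz":0.0013,"twist":0},{"tx":-0.0028,"ty":0,"tz":0.0017,"twist":0},{"tx":-0.0035,"ty":0,"tz":0.0021,"twist":0},{"tx":-0.0042,"ty":0,"tz":0.0026,"twist":0},{"tx":-0.0048,"ty":0,"tz":0.003,"twist":0},{"tx":-0.0055,"ty":0,"tz":0.0035,"twist":0}]'
```

```text
clock: 17.83
tcp_pos: [0.5193, -0.1059, 0.2626]
tcp_rot: [[1.0, 0.003, -0.0], [0.0, -0.001, 1.0], [0.003, -1.0, -0.001]]
ft_force: [9.1, -2.8, -3.8]
opening: -0.0002
```

```bash
python3 -m inch '[{"tx":-0.0007,"ty":0,"tz":0.0005,"twist":0},{"tx":-0.0013,"ty":0,"tz":0.001,"twist":0},{"tx":-0.002,"ty":0,"tz":0.0014,"twist":0},{"tx":-0.0026,"ty":0,"tz":0.0019,"twist":0},{"tx":-0.0033,"ty":0,"tz":0.0024,"twist":0},{"tx":-0.0039,"ty":0,"tz":0.0029,"twist":0},{"tx":-0.0046,"ty":0,"tz":0.0035,"twist":0},{"tx":-0.0052,"ty":0,"tz":0.004,"twist":0}]'
```

```text
clock: 18.5
tcp_pos: [0.5157, -0.103, 0.263]
tcp_rot: [[1.0, 0.006, 0.0], [-0.0, -0.003, 1.0], [0.006, -1.0, -0.003]]
ft_force: [14.9, -6.7, -7.5]
opening: 0.0001
```

Run:
```python
from h import *
r=.075;a=-130
for st in [5]*8:
    t=np.radians(a-st*np.arange(1,9)/8); t0=np.radians(a)
    print(a,a-st,*[f"({r*(np.cos(x)-np.cos(t0)):.4f},{r*(np.sin(x)-np.sin(t0)):.4f})" for x in t]); a-=st
```

```text
-130 -135 (-0.0006,0.0005) (-0.0012,0.0011) (-0.0019,0.0016) (-0.0025,0.0022) (-0.0031,0.0027) (-0.0037,0.0033) (-0.0042,0.0038) (-0.0048,0.0044)
-135 -140 (-0.0006,0.0006) (-0.0011,0.0012) (-0.0017,0.0018) (-0.0023,0.0024) (-0.0028,0.0030) (-0.0034,0.0036) (-0.0039,0.0042) (-0.0044,0.0048)
-140 -145 (-0.0005,0.0006) (-0.0010,0.0013) (-0.0015,0.0019) (-0.0020,0.0026) (-0.0025,0.0032) (-0.0030,0.0039) (-0.0035,0.0045) (-0.0040,0.0052)
-145 -150 (-0.0005,0.0007) (-0.0009,0.0014) (-0.0014,0.0020) (-0.0018,0.0027) (-0.0023,0.0034) (-0.0027,0.0041) (-0.0031,0.0048) (-0.0035,0.0055)
-150 -155 (-0.0004,0.0007) (-0.0008,0.0014) (-0.0012,0.0021) (-0.0016,0.0029) (-0.0019,0.0036) (-0.0023,0.0043) (-0.0027,0.0051) (-0.0030,0.0058)
-155 -160 (-0.0003,0.0007) (-0.0007,0.0015) (-0.0010,0.0022) (-0.0013,0.0030) (-0.0016,0.0038) (-0.0019,0.0045) (-0.0022,0.0053) (-0.0025,0.0060)
-160 -165 (-0.0003,0.0008) (-0.0005,0.0015) (-0.0008,0.0023) (-0.0011,0.0031) (-0.0013,0.0039) (-0.0015,0.0047) (-0.0018,0.0055) (-0.0020,0.0062)
-165 -170 (-0.0002,0.0008) (-0.0004,0.0016) (-0.0006,0.0024) (-0.0008,0.0032) (-0.0010,0.0040) (-0.0011,0.0048) (-0.0013,0.0056) (-0.0014,0.0064)
```

The force has climbed to 16 N, of which about 15 N is tangential, so the wheel has met its stop. One more small push and a hold, then a look.

```bash
python3 -m inch '[{"tx":-0.0006,"ty":0,"tz":0.0005,"twist":0},{"tx":-0.0012,"ty":0,"tz":0.0011,"twist":0},{"tx":-0.0019,"ty":0,"tz":0.0016,"twist":0},{"tx":-0.0019,"ty":0,"tz":0.0016,"twist":0},{"tx":-0.0019,"ty":0,"tz":0.0016,"twist":0},{"tx":-0.0019,"ty":0,"tz":0.0016,"twist":0},{"tx":-0.0019,"ty":0,"tz":0.0016,"twist":0},{"tx":-0.0019,"ty":0,"tz":0.0016,"twist":0}]'
python3 - <<'E'
import cv2
from h import *
a=read_camera("top")[130:310,260:440,::-1]; b=read_camera("scene")[130:310,220:400,::-1]
cv2.imwrite("pics/c6.png",cv2.resize(cv2.hconcat([a,b]),(800,400),interpolation=cv2.INTER_CUBIC))
s=state();print(s['tcp_pos'],s['ft_force'])
E
```

```text
clock: 19.17
tcp_pos: [0.5143, -0.102, 0.2632]
tcp_rot: [[1.0, 0.007, 0.001], [-0.001, -0.004, 1.0], [0.007, -1.0, -0.004]]
ft_force: [15.9, -10.1, -7.3]
opening: -0.0001
[ 0.51429014 -0.10202866  0.26320835] [15.94987632 -8.04777082 -6.72151889]
```

View pics/c6.png

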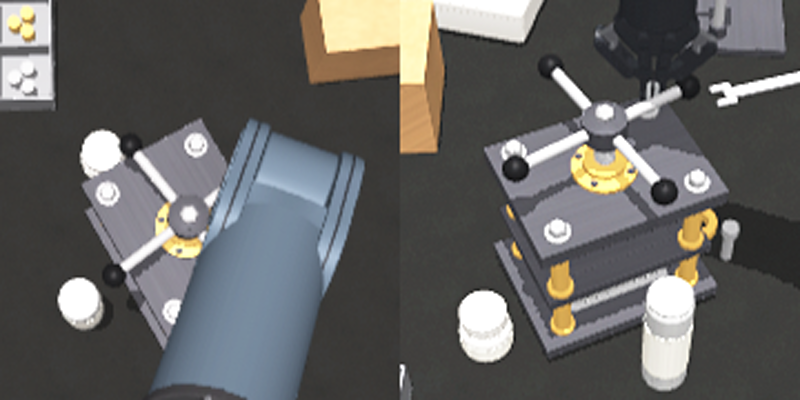

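No obstruction is visible: the pushed arm is at about -141° and the force holds at 18–19 N. The wheel is firm, so I back off counter-clockwise and lift.

```bash
python3 -m inch '[{"tx":0.002,"ty":0,"tz":-0.002,"twist":0},{"tx":0.004,"ty":0,"tz":-0.004,"twist":0},{"tx":0.007,"ty":0,"tz":-0.006,"twist":0},{"tx":0.01,"ty":0,"tz":-0.009,"twist":0},{"tx":0.013,"ty":0,"tz":-0.012,"twist":0},{"tx":0.017,"ty":0,"tz":-0.015,"twist":0},{"tx":0.02,"ty":0,"tz":-0.016,"twist":0},{"tx":0.02,"ty":0,"tz":-0.016,"twist":0}]'
python3 - <<'E'
import cv2
from h import *
a=read_camera("top")[130:310,260:440,::-1]; b=read_camera("scene")[130:310,220:400,::-1]
cv2.imwrite("pics/c7.png",cv2.resize(cv2.hconcat([a,b]),(800,400),interpolation=cv2.INTER_CUBIC))
s=state();print(s['tcp_pos'],s['ft_force'])
p=cv2.imread("pics/c6.png"); q=cv2.imread("pics/c7.png")
# wheel rotation between: dark ball at left in top view and in scene
for im in(p,q):
    g=cv2.cvtColor(im,6)
    for (x,y) in[(130,145),(113,274),(550,66),(515,167)]:
        w=g[y-18:y+18,x-18:x+18]<28; yy,xx=np.nonzero(w); print((x-18+xx.mean()).round(1),(y-18+yy.mean()).round(1),w.sum(),end=' | ')
    print()
E
```

```text
clock: 19.93
tcp_pos: [0.5313, -0.1161, 0.2621]
tcp_rot: [[1.0, -0.0, 0.0], [-0.0, -0.0, 1.0], [-0.0, -1.0, -0.0]]
ft_force: [-0.5, 0.4, 0.1]
opening: -0.0
[ 0.53080791 -0.1158253   0.26207484] [ 0.77632726 -0.77607262  0.19243849]
129.6 148.0 34 | 119.9 271.2 19 | 548.7 72.2 48 | 516.0 172.3 99 | 
124.9 151.9 29 | 126.2 280.2 30 | 541.0 75.3 69 | 520.9 178.1 85 |
```

View pics/c7.png

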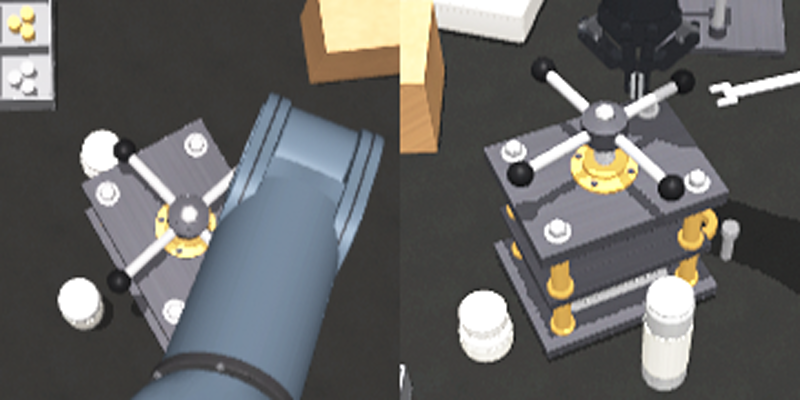

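On release the wheel sprang back about 4.5° and stopped. Screw friction holds it on the compressed mould, which agrees with roughly 17 N pushed against 3.5 N of friction. I lift away and check for creep.

```bash
python3 -m inch '[{"tx":0,"ty":-0.01,"tz":0,"twist":0},{"tx":0,"ty":-0.03,"tz":0,"twist":0},{"tx":0,"ty":-0.06,"tz":0,"twist":0},{"tx":0,"ty":-0.09,"tz":0,"twist":0},{"tx":0,"ty":-0.12,"tz":0,"twist":0},{"tx":0,"ty":-0.14,"tz":0,"twist":0},{"tx":0,"ty":-0.15,"tz":0,"twist":0},{"tx":0,"ty":-0.15,"tz":0,"twist":0}]'; python3 -m inch '[{"tx":0,"ty":0,"tz":0,"twist":0},{"tx":0,"ty":0,"tz":0,"twist":0},{"tx":0,"ty":0,"tz":0,"twist":0},{"tx":0,"ty":0,"tz":0,"twist":0},{"tx":0,"ty":0,"tz":0,"twist":0},{"tx":0,"ty":0,"tz":0,"twist":0},{"tx":0,"ty":0,"tz":0,"twist":0},{"tx":0,"ty":0,"tz":0,"twist":0}]'
python3 - <<'E'
import cv2
from h import *
a=read_camera("top")[130:310,260:440,::-1]; b=read_camera("scene")[130:310,220:400,::-1]
cv2.imwrite("pics/c8.png",cv2.resize(cv2.hconcat([a,b]),(800,400),interpolation=cv2.INTER_CUBIC))
s=state();print(s['tcp_pos'],s['ft_force'])
for f in("pics/c7.png","pics/c8.png"):
    g=cv2.cvtColor(cv2.imread(f),6)
    for (x,y) in[(125,150),(119,281),(543,69),(520,173)]:
        w=g[y-14:y+14,x-14:x+14]<28; yy,xx=np.nonzero(w); print((x-14+xx.mean()).round(1),(y-14+yy.mean()).round(1),w.sum(),end=' | ')
    print()
E
```

```text
clock: 20.7
tcp_pos: [0.5314, -0.1162, 0.4146]
tcp_rot: [[1.0, 0.004, -0.0], [0.0, -0.0, 1.0], [0.004, -1.0, -0.0]]
ft_force: [-0.2, 0.5, -1.4]
opening: 0.0002
clock: 21.37
tcp_pos: [0.5309, -0.1159, 0.4122]
tcp_rot: [[1.0, -0.0, 0.0], [-0.0, -0.0, 1.0], [-0.0, -1.0, -0.0]]
ft_force: [-1.0, -0.2, 0.7]
opening: -0.0
[ 0.53095886 -0.11589055  0.41227038] [-0.11857367  0.45272576  0.01404974]
124.9 151.9 29 | 126.2 280.2 30 | 540.8 75.4 68 | 520.9 178.6 92 | 
124.8 152.1 34 | 126.3 279.9 33 | 541.0 75.3 72 | 520.8 178.3 95 |
```

View pics/c8.png

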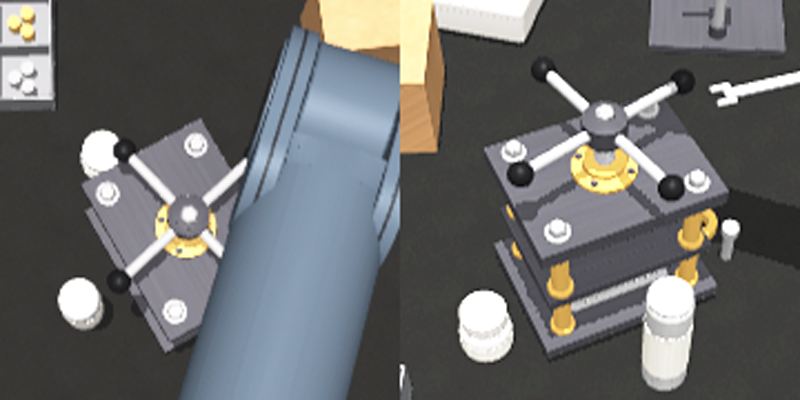

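The wheel has not moved in the 1.4 s since release (under 0.3 px in the crops), the robot is clear and everything around the press stands in place. I hand in.

```bash
python3 -c "
from workcell import *
print(hand_in())"
```

```text
the job is handed in; nothing more can be done
None
```

I closed the press and handed the job in at about 21.5 s. My checks indicate that the platen bears firmly on the mould, but I had no direct reading of the platen force.

I pushed one arm of the wheel round clockwise by about 235° with the closed fingertips. The force was 3–5 N while it turned freely. It then climbed to about 18 N at 75 mm from the axis, well above the 8–12 N given as firm. After that I backed off and lifted clear.

**Last checks:**
- **Wheel:** it sprang back about 4.5° when I let go, then stayed still for 1.4 s. Screw friction seems to be holding the load.
- **Robot:** the wrist force was near zero and the arm was clear of the press.
- **Things around the press:** the spray can, jar and pin stood where they were, and the visible end of the wrench had not moved. The beaker, collar and brush were hidden or outside my last pictures, but the tool did not go near them.

**Not confirmed or disagreeing:**
- **Mould position:** it was mostly hidden under the platen, so I could not measure it directly.
- **Stop angle:** I expected the stop after about 184° from the press's yaw, but it came at about 230°. That is inside the range the task allows (up to about 262°), and the steep force rise is what I went by.

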